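Line up a vegetable dicer's blade frame with a drift and fit its second bolt

ROBOT

A 6-joint arm with a two-finger parallel gripper is mounted at the origin on the work surface. World frame = base frame: x ahead of the robot, y to its left, z up, the work surface at z = 0. Lengths are in m, angles in rad, forces in N, time in s.
With the tool pointing down it reaches from about 0.25 to 0.725 m from the base axis. Payload 4 kg.
Tool frame: the origin (TCP) lies midway between the tips of the shut fingers; the grasp point (between the pads) lies 19 mm behind it (bot.grip_point_offset is the distance from the TCP to the grasp point, in m); z points along the fingers, y is the line along which they close (so a half turn about z gives the same grasp; the last joint's range is limited). The gripper opens to 85 mm and grips with 20 to 120 N. Pads are 22 mm wide; open, the fingers measure 114 mm over their backs; the gripper's body (76 mm by 85 mm) begins 54 mm behind the grasp point. The pads swing forward as they close: fully open they stand 13 mm farther back than shut.
Start: joints at [-1.243, 0.241, 0.005, 1.335, 0, 1.571], TCP at [0.161, -0.473, 0.231] pointing down, gripper open.
Joint ranges: [-2.72, 2.72], [-1.05, 1.87], [-1.09, 1.28], [-1.99, 2.15], [-1.42, 1.44], [-3.14, 3.14]. Speed limits (rad/s): [2.79, 2.79, 3.14, 3.14, 3.14, 3.14].

INTERFACE

Orientations are given as a unit quaternion [x, y, z, w].
In Python, from workcell import bot gives the robot as it stands.
- The arm moves only by the tool step_arm, never from a script. Its argument "targets" is text: rows parted by semicolons, each of 7 numbers parted by spaces: the opening, from -1 (shut) to 1 (fully open), so that 0 is half open, then the shift along the world's x, y, z normalised to -1 to 1, where 1 is 0.5 m, then the turn, a rotation vector about the world's x, y, z normalised to -1 to 1, where 1 is pi/4 rad. In form: gripper x y z wx wy wz; .... A call has 1 to 10 rows; each row is the pose to reach, as a shift and turn from the pose commanded when the call began; what a row does not reach only later rows make up. A row lasts 1/12 s, in which the tool goes at most 41.7 mm and 7.16 degrees, less where a joint would pass 70% of its speed; a pose out of reach is approached as far as the arm can. A call with a number of a shift or a turn outside -1 to 1 is refused whole. A call with a gripper value outside its range is refused whole. The fingers move at their own pace and stop on an object; the grip force is fixed at half the most. Time passes only in rows, so rows that repeat a pose let the fingers close. It gives the time, the measured TCP pose, the force, the opening and the grip force at its end, in the units of the state.
- bot.get_obs(): the state, without advancing time (a new reading comes with each control period).
- bot.camera(name): name is "scene" or "side" or "wrist"; returns the picture (420x560x3 uint8, red, green, blue); there is no depth.
- bot.camera_info(name): a dict with "vertical_fov" (degrees; the focal length in pixels is half the picture's height over the tangent of half this angle, whatever the lens; pixels are square), "cx", "cy" (the principal point, pixels), "pose" (4x4, takes a point from camera to world coordinates). Camera axes: x right, y up, looking along -z (the intrinsics and any distortion apply to the point x, -y, -z); pixel columns grow to the right and rows downward; lengths in m; the calibration is good to about 2 mm. A picture is of the moment at which its call begins: read the wrist's pose just before it. camera_info takes no time and is no camera call; for the wrist camera it gives the pose at the moment of the call.
- bot.job_done(): hands the job in; it is judged then, once.
The state is a dict: "clock": time; "joint_pos": joint angles; "joint_vel": joint speeds; "tau": joint torques, N m; "eef_pos": TCP position; "tool_rot": TCP orientation; "ft_force": force on the tool from outside, world axes, zero at the start; "ft_torque": the same for the moment, N m; "grip_width": finger opening in m; "grasp_force": force on a finger pad.
Only numpy, scipy, OpenCV 4.12 (cv2) and the standard library are available. Lean on these libraries where they do the work, as an engineer would, in place of code of your own. Each camera call takes 0.05 s, during which the arm holds its last target. There are 200 camera calls.

TASK

The blade frame of the vegetable dicer has swung out of line on its first bolt, to one side or the other. Put the drift's tip into the open hole diagonally opposite that bolt, swing the frame with it until you feel the bed's hole underneath, and press the drift fully home without forcing it; with the drift still in, fit the loose bolt fully home in the other open hole, again without forcing. Then draw the drift and leave it standing fully down in a hole of the white rest, without disturbing the saucepan, bowl or pepper mill.

Things in the scene. Friction and masses are not known exactly. Their poses are not given: they have to be found in the camera images.
- dicer: Base of a countertop vegetable dicer, stands firm: cast aluminium bed 176 x 238 x 18 mm on legs, top 95 mm up, pusher lifted off. Origin: worktop level, under the bolt already fitted; its yaw is not the bed's. The bed, mostly hidden under the blade frame, has a drift hole and a bolt hole matching the frame's, right through, 70 mm of air below. Two 22 mm bushes stand 6 mm above it beside the frame
- frame: Blade frame on the bed: steel, 140 x 170 x 8 mm (x, y, z), top 103 mm up, 90 mm square blade grid in the middle between two ribs 4 mm high. Origin: under it, on the axis of the fitted bolt, which is 55 mm in +x and 70 mm in -y from its middle. It turns on that bolt with friction of 0.5 N m (3 N at the drift hole) and stays where it is left; up to 0.14 rad either way from in line
- pivot (a point): On the axis of the fitted bolt, at the frame's top face. That bolt's head is 24 mm across and stands 28 mm above the frame
- drift_hole (a point): Centre, at the frame's top face, of the frame's 13 mm hole in the corner diagonally opposite the fitted bolt, 178 mm from it. Moves with the frame. The bed's 13 mm hole lies up to 18 mm off along the arc about the fitted bolt, to either side, hidden by the frame: a drift tip in the frame's hole rests on the bed, 8 mm down, and drops when it comes over the bed's hole
- bolt_hole (a point): Centre, at the frame's top face, of the frame's 12 mm hole for the second bolt, 140 mm from the fitted bolt and 110 mm from the drift hole; moves with the frame. The bed's hole below is 12 mm too
- drift: Drift pin, dark steel, 150 g, hanging upright by its shoulder in one hole of the rest. Origin: on the axis, in the plane of the shoulder; z up the handle. Above it a knurled handle 22 mm across, 60 mm long; below it a 12 mm shank 16 mm long, then a 32 mm taper to a 7 mm flat tip, 48 mm below the origin. Home: shoulder on the frame, origin at point drift_hole. Over 40 N would mar the holes
- bolt: Loose thumb bolt, steel, 80 g, hanging upright in the rest's other hole. Origin: on the axis, in the plane under the head; z up. Above it a knurled head 24 mm across, 28 mm high; below it a plain shank 10.5 mm across, 25 mm long, the last 4 mm tapering to 7 mm. It just drops in, not over 40 N (a nut goes on below later). Home: head on the frame, origin at point bolt_hole
- rest: Fixed white plastic parts rest, a block 150 x 60 x 62 mm (x, y, z). Origin: centre of its underside. Two vertical 15 mm through holes at x -40 and x +40 mm on its centre line hold the drift and the bolt, either way round
- rest_a (a point): Mouth (top centre, 62 mm up) of the rest's hole at x -40 mm
- rest_b (a point): Mouth (top centre, 62 mm up) of the rest's hole at x +40 mm
- saucepan: Steel saucepan of diced potato on the hob, 180 mm across, 105 mm high, long handle and a pink spoon; origin: centre of its underside. Leave alone
- bowl: Small white bowl, 110 mm across, 45 mm high; origin: centre of its underside. Leave alone
- mill: Wooden pepper mill, 56 mm across, 160 mm high; origin: centre of its underside. Leave alone
There are look-alikes about, which are no part of the job. There is more than one size of the bolt; the one meant has the size given above.

How it is judged:
By the outcome, as a careful person would: the job done as asked, in the order asked, and still so for the second after the job is handed in, with the robot touching nothing.
It also fails if it takes over 72 s, if anything falls off the work surface, if the arm or the gripper's body presses on something with over 40 N, if the wrist force passes 120 N, or if a joint passes its speed limit or range.

## Working session

There is one attempt and no reset: what is moved stays moved. The work goes in short steps, Python scripts to look and compute and a tool call to move; the robot and the scene stay as the last step left them, time stands still between calls to the robot, and variables do not carry over. Pictures are saved under pics/ and viewed, at most 10 in all, crops included, and the job is handed in when it is done.

Besides the shell and the picture viewer there is one more tool, called after "Request:" by a JSON object that holds its "method" and its "body". step_arm: Moves the arm, as the interface text tells. Scaled input: -1 to 1 covers 0.5 m each way for a shift and pi/4 rad each way for a turn. Its arguments: {"type":"object","properties":{"targets":{"type":"string"}},"required":["targets"]}

```bash
mkdir -p pics; ls; cat > h.py <<'E'
import numpy as np, cv2
from workcell import bot
def ray(name,px,info=None):
    i=info or bot.camera_info(name); f=210/np.tan(np.radians(i['vertical_fov'])/2)
    u=np.array(px,float).reshape(-1,2)
    d=np.c_[(u[:,0]-i['cx'])/f,-(u[:,1]-i['cy'])/f,-np.ones(len(u))]
    T=np.array(i['pose']); return T[:3,3], d@T[:3,:3].T
def onz(name,px,z,info=None):
    o,d=ray(name,px,info); return o+d*((z-o[2])/d[:,2])[:,None]
def proj(name,P,info=None):
    i=info or bot.camera_info(name); f=210/np.tan(np.radians(i['vertical_fov'])/2)
    T=np.array(i['pose']); q=(np.array(P,float).reshape(-1,3)-T[:3,3])@T[:3,:3]
    return np.c_[i['cx']+f*q[:,0]/-q[:,2], i['cy']-f*q[:,1]/-q[:,2]]
def snap(name,fn):
    im=cv2.cvtColor(bot.camera(name),cv2.COLOR_RGB2BGR); cv2.imwrite('pics/'+fn,im); return im
E
python3 - <<'E'
from h import *
for n in ['scene','side','wrist']:
    i=bot.camera_info(n); print(n,{k:(np.round(v,3).tolist()) if k=='pose' else v for k,v in i.items()})
a=snap('scene','scene0.png');b=snap('side','side0.png');snap('wrist','wrist0.png')
cv2.imwrite('pics/both.png',np.vstack([cv2.resize(a,(400,300)),cv2.resize(b,(400,300))]))
E
```

```text
pics
scene {'vertical_fov': 46.67563024466901, 'cx': 282.28797304334023, 'cy': 207.83526142125052, 'pose': [[0.286, -0.707, 0.646, 1.44], [0.958, 0.198, -0.207, -0.207], [0.018, 0.679, 0.734, 1.042], [0.0, 0.0, 0.0, 1.0]]}
side {'vertical_fov': 57.84094948831673, 'cx': 280.08790687420674, 'cy': 208.7578058032445, 'pose': [[0.996, 0.056, -0.075, 0.537], [-0.093, 0.491, -0.866, -0.953], [-0.011, 0.87, 0.494, 0.649], [0.0, 0.0, 0.0, 1.0]]}
wrist {'vertical_fov': 70.8676685196462, 'cx': 280.98746376528555, 'cy': 213.34769234060255, 'pose': [[0.323, 0.899, 0.297, 0.237], [-0.946, 0.307, 0.099, -0.448], [-0.002, -0.313, 0.95, 0.372], [0.0, 0.0, 0.0, 1.0]]}
```

View pics/scene0.png

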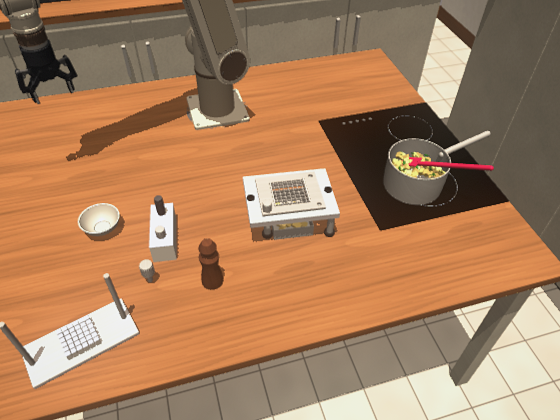

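View pics/side0.png

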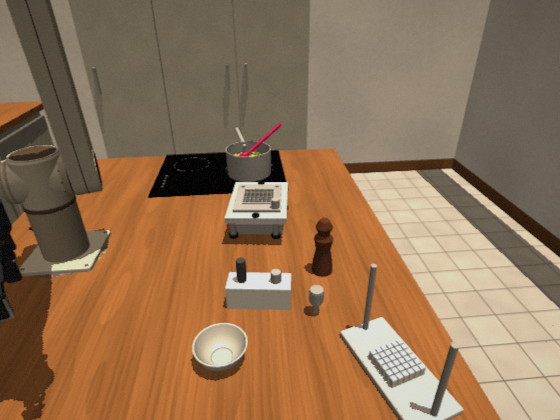

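The scene view shows the rest at (163,230), with the dark drift at (160,205) and a bolt at (160,231). A look-alike stands loose on the worktop at (147,270). The dicer is at (290,200), its fitted bolt near (267,205), and the mill is at (210,265). The bolt hanging in the rest matches the description, so I'll confirm it in an enlarged crop.

```bash
python3 - <<'E'
from h import *
a=cv2.imread('pics/scene0.png');b=cv2.imread('pics/side0.png')
c1=cv2.resize(a[165:245,235:345],None,fx=5,fy=5,interpolation=cv2.INTER_CUBIC)[:400,:550]
c2=cv2.resize(a[190:290,130:180],(200,400),interpolation=cv2.INTER_CUBIC)
c3=cv2.resize(b[250:320,215:335],(343,200),interpolation=cv2.INTER_CUBIC)
c4=cv2.resize(b[175:240,220:300],(246,200),interpolation=cv2.INTER_CUBIC)
o=np.zeros((600,750,3),np.uint8);o[:400,:550]=c1;o[:400,550:750]=c2;o[400:,:343]=c3;o[400:,343:589]=c4
cv2.imwrite('pics/crop1.png',o)
# bed/frame rough
print(onz('scene',[[267,205],[312,177]],.103)); print('holes rest',onz('scene',[[160,212],[160,236]],.062))
print('rest top side',onz('side',[[241,281],[276,282]],.062))
print('mill',onz('scene',[[211,283]],0.0),'fake',onz('scene',[[149,280]],0))
E
```

```text
[[0.59302603 0.02243959 0.103     ]
 [0.52366311 0.17201973 0.103     ]]
holes rest [[ 0.50296812 -0.25288577  0.062     ]
 [ 0.58719981 -0.26322682  0.062     ]]
rest top side [[ 0.50347492 -0.25472794  0.062     ]
 [ 0.58486001 -0.26697388  0.062     ]]
mill [[ 0.72345153 -0.16171831  0.        ]] fake [[ 0.6712206  -0.31148989  0.        ]]
```

View pics/crop1.png

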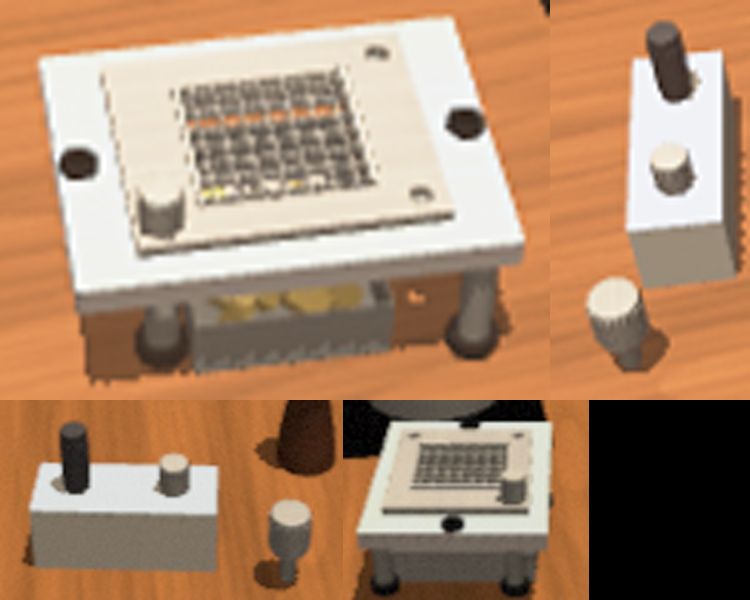

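The crop confirms it. The bolt in the rest, at scene (160,231), has a head about as wide as the drift's handle. The one on the worktop at (147,270) is larger, so it's the look-alike. The open holes are at scene (310.4,175.4) for the drift and (319.4,203.8) for the bolt, with the fitted bolt's base at (267,211).

```bash
python3 - <<'E'
from h import *
C=lambda x,y:[x/5+235,y/5+165]
R=lambda x,y:[(x-550)/4+130,y/4+190]
print('drifthole,bolthole,pivot',onz('scene',[C(377,52),C(422,194),C(160,232)],.103))
print('bushes',onz('scene',[C(78,163),C(465,122)],.101))
q=onz('scene',[C(40,58),C(452,17),C(523,245),C(78,294)],.095);print('bed',q,np.linalg.norm(q-np.roll(q,-1,0),axis=1), 'yaw edges',[np.degrees(np.arctan2(*(q[j]-q[i])[[1,0]])) for i,j in((0,1),(3,2),(0,3),(1,2))])
f=onz('scene',[C(103,70),C(396,37),C(453,213),C(140,250)],.103);print('frame',f,'yaw',[np.degrees(np.arctan2(*(f[j]-f[i])[[1,0]])) for i,j in((0,1),(3,2),(0,3),(1,2))])
r=onz('scene',[R(634,65),R(722,52),R(724,222),R(628,230)],.062);print('rest',r,r.mean(0))
print('drift top',onz('scene',[R(663,32)],.122),'bolt top',onz('scene',[R(669,155)],.090))
print('side drift top, bolt top',onz('side',[[75/2.858+215,430/2.858-140+250]],.122),onz('side',[[175/2.858+215,461/2.858-140+250]],.09))
o=bot.get_obs();print(o['tool_rot'],o['eef_pos'],o['ft_force'],o['clock'])
from scipy.spatial.transform import Rotation as Ro
print(Ro.from_quat(o['tool_rot']).as_matrix())
E
```

```text
drifthole,bolthole,pivot [[0.51631281 0.16980675 0.103     ]
 [0.62632206 0.15739821 0.103     ]
 [0.61505103 0.01636245 0.103     ]]
bushes [[ 0.55318259 -0.01216472  0.101     ]
 [ 0.57991676  0.19906245  0.101     ]]
bed [[ 0.46226136 -0.01147001  0.095     ]
 [ 0.49235383  0.22405489  0.095     ]
 [ 0.66844972  0.19934667  0.095     ]
 [ 0.63815447 -0.0337173   0.095     ]] [0.23743954 0.17782087 0.23502471 0.17729446] yaw edges [np.float64(82.71890269820042), np.float64(82.59382894456571), np.float64(-7.2085982839519565), np.float64(-7.987095689630714)]
frame [[0.48925441 0.01826153 0.103     ]
 [0.50754731 0.18414392 0.103     ]
 [0.6437096  0.16854152 0.103     ]
 [0.62440705 0.00303977 0.103     ]] yaw [np.float64(83.70705853382391), np.float64(83.34761690517439), np.float64(-6.425938967704684), np.float64(-6.536830292002872)]
rest [[ 0.47505376 -0.27380235  0.062     ]
 [ 0.47898755 -0.21452075  0.062     ]
 [ 0.62788469 -0.23419352  0.062     ]
 [ 0.61783391 -0.29333082  0.062     ]] [ 0.54993998 -0.25396186  0.062     ]
drift top [[ 0.509643   -0.24836146  0.122     ]] bolt top [[ 0.58743863 -0.25928532  0.09      ]]
side drift top, bolt top [[ 0.507742   -0.25509988  0.122     ]] [[ 0.58623838 -0.26254373  0.09      ]]
[ 9.86602701e-01  1.63139536e-01 -1.28801964e-04 -7.65705699e-04] [ 0.16082479 -0.47294802  0.23063049] [ 0.28694642 -0.15997007  0.53149512] 0.15
[[ 9.46770951e-01  3.21907616e-01 -5.03986475e-04]
 [ 3.21908010e-01 -9.46769811e-01  1.46886924e-03]
 [-4.31898611e-06 -1.55292001e-03 -9.99998794e-01]]
```

Request:
{"method": "step_arm", "body": {"targets": "0.4 0.694 0.442 0 0 0 1;0.4 0.694 0.442 0 0 0 1;0.4 0.694 0.442 0 0 0 1;0.4 0.694 0.442 0 0 0 1;0.4 0.694 0.442 0 0 0 1;0.4 0.694 0.442 0 0 0 1;0.4 0.694 0.442 0 0 0 1;0.4 0.694 0.442 0 0 0 1;0.4 0.694 0.442 0 0 0 1;0.4 0.694 0.442 0 0 0 1"}}

```text
clock: 0.98
eef_pos: [0.5098, -0.2504, 0.2309]
tool_rot: [0.849, 0.529, 0.0, -0.0]
ft_force: [1.2, -1.1, 0.1]
grip_width: 0.0598
grasp_force: 0.0
```

Request:
{"method": "step_arm", "body": {"targets": "0.4 0 0 0 0 0 1;0.4 0 0 0 0 0 1;0.4 0 0 0 0 0 1;0.4 0 0 0 0 0 1;0.4 0 0 0 0 0 1;0.4 0 0 0 0 0 1;0.4 0 0 0 0 0 1;0.4 0 0 0 0 0 1"}}

```text
clock: 1.65
eef_pos: [0.5078, -0.2522, 0.2308]
tool_rot: [0.582, 0.813, -0.0, -0.001]
ft_force: [-0.8, 0.1, 0.6]
grip_width: 0.0599
grasp_force: 0.0
```

```bash
python3 - <<'E'
from h import *
o=bot.get_obs();i=bot.camera_info('wrist');im=snap('wrist','w1.png')
import pickle;pickle.dump(i,open('w1.pkl','wb'))
print(o['eef_pos'],o['tool_rot'],o['grip_width'],o['joint_pos'])
print(proj('wrist',[[.507,-.252,.122],[.587,-.2615,.09],[.507,-.252,.062]],i))
E
```

```text
[ 0.50775149 -0.25223402  0.23081093] [ 5.82049890e-01  8.13152895e-01 -1.01190074e-04 -5.33832293e-04] 0.05985643724005303 [-4.61041833e-01  3.76013279e-01  1.91810190e-01  1.38767951e+00
 -2.94734443e-05  7.81453069e-01]
[[280.08183584 209.64461065]
 [350.64500036 232.54478567]
 [280.2620178  192.98970152]]
```

View pics/w1.png

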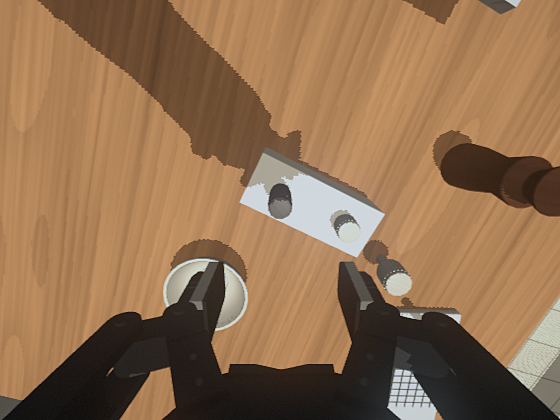

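The wrist view shows the drift's top at (280,210) and the bolt's head at (348,233), both within about 3 px of the prediction. I'll descend and grip.

Request:
{"method": "step_arm", "body": {"targets": "0.4 0 0 -0.3 0 0 0;0.4 0 0 -0.3 0 0 0;0.4 0 0 -0.3 0 0 0;0.4 0 0 -0.3 0 0 0;0.4 0 0 -0.3 0 0 0;-1 0 0 -0.3 0 0 0;-1 0 0 -0.3 0 0 0;-1 0 0 -0.3 0 0 0;-1 0 0 -0.3 0 0 0;-1 0 0 -0.3 0 0 0"}}

```text
clock: 2.53
eef_pos: [0.509, -0.2537, 0.084]
tool_rot: [0.582, 0.813, -0.0, 0.002]
ft_force: [-2.6, -1.7, 7.0]
grip_width: 0.0211
grasp_force: 58.4
```

Request:
{"method": "step_arm", "body": {"targets": "-1 0 0 0.05 0 0 0;-1 0 0 0.1 0 0 0;-1 0 0 0.16 0 0 0;-1 0 0 0.22 0 0 0;-1 0 0 0.28 0 0 0;-1 0 0 0.3 0 0 0;-1 0 0 0.3 0 0 0"}}

```text
clock: 3.12
eef_pos: [0.5102, -0.2532, 0.2356]
tool_rot: [0.582, 0.813, 0.001, 0.004]
ft_force: [-0.6, -0.3, -1.1]
grip_width: 0.0207
grasp_force: 59.4
```

```bash
python3 - <<'E'
from h import *
o=bot.get_obs();print(o['eef_pos'],o['ft_force'],o['grip_width'])
a=snap('scene','s2.png');b=snap('side','sd2.png')
p=np.array(o['eef_pos']);g=lambda n:proj(n,[p+[0,0,.02],p,p-[0,0,.019],p-[0,0,.067]])
A=g('scene');B=g('side');print(A,B)
def cr(im,c):
    x,y=int(c[0]),int(c[1]);return cv2.resize(im[y-45:y+45,x-40:x+40],(400,450),interpolation=cv2.INTER_CUBIC),(x-40,y-45)
c1,o1=cr(a,A[2]);c2,o2=cr(b,B[2]);print(o1,o2)
cv2.imwrite('pics/c2.png',np.hstack([c1,c2]))
E
```

```text
[ 0.51017968 -0.25322852  0.2355753 ] [-0.5611095  -0.34578509 -1.13687938] 0.02069717865913396
[[146.85282832 159.98606221]
 [148.38068825 166.15984403]
 [149.79745655 171.88472643]
 [153.23386731 185.77058722]] [[238.46451255 208.78188832]
 [239.08100416 216.96418308]
 [239.65287518 224.55425757]
 [241.04078388 242.97507274]]
(109, 126) (199, 179)
```

View pics/c2.png

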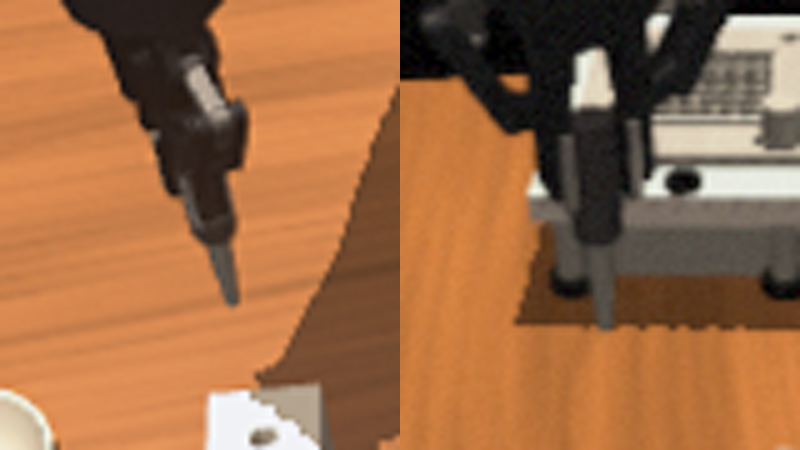

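The crop shows the drift upright between the pads, its tip at scene (155.6,186) and side (240,244.4). I'll triangulate the tip and shoulder relative to the TCP.

```bash
cat >> h.py <<'E'
def tri(a,b,na='scene',nb='side'):
    o1,d1=ray(na,a);o2,d2=ray(nb,b);d1=d1[0]/np.linalg.norm(d1);d2=d2[0]/np.linalg.norm(d2)
    s=np.linalg.lstsq(np.c_[d1,-d2],o2-o1,rcond=None)[0]
    p,q=o1+s[0]*d1,o2+s[1]*d2; return (p+q)/2,np.linalg.norm(p-q)
E
python3 - <<'E'
from h import *
o=bot.get_obs();p=np.array(o['eef_pos']);print(p,o['clock'])
for a,b in (([155.6,186],[240,244.2]),([152,173.8],[238.5,227.0])):
    t,e=tri(a,b);print(t,t-p,e)
E
```

```text
[ 0.5078795  -0.25214996  0.23074759] 3.2167
[ 0.50707476 -0.24812275  0.16255888] [-0.00080474  0.00402721 -0.06818871] 0.0012961750115972762
[ 0.50749242 -0.24906754  0.2074152 ] [-0.00038708  0.00308242 -0.02333239] 0.0011670644658226396
```

Request:
{"method": "step_arm", "body": {"targets": "-1 0.018 0.8 0 0 0 0;-1 0.018 0.8 0 0 0 0;-1 0.018 0.8 0 0 0 0;-1 0.018 0.8 0 0 0 0;-1 0.018 0.8 0 0 0 0;-1 0.018 0.8 0 0 0 0;-1 0.018 0.8 0 0 0 0;-1 0.018 0.8 0 0 0 0;-1 0.018 0.8 0 0 0 0;-1 0.018 0.8 0 0 0 0"}}

```text
clock: 4.05
eef_pos: [0.5152, 0.1513, 0.2284]
tool_rot: [0.581, 0.814, -0.001, -0.002]
ft_force: [0.7, -0.1, -1.4]
grip_width: 0.0208
grasp_force: 59.4
```

Request:
{"method": "step_arm", "body": {"targets": "-1 0 0.036 -0.05 0 0 0;-1 0 0.036 -0.05 0 0 0;-1 0 0.036 -0.05 0 0 0;-1 0 0.036 -0.05 0 0 0;-1 0 0.036 -0.05 0 0 0"}}

```text
clock: 4.47
eef_pos: [0.517, 0.1645, 0.2061]
tool_rot: [0.583, 0.813, -0.0, -0.0]
ft_force: [-0.7, 0.9, -1.8]
grip_width: 0.0205
grasp_force: 59.5
```

```bash
python3 - <<'E'
from h import *
o=bot.get_obs();p=np.array(o['eef_pos']);i=bot.camera_info('wrist');w=snap('wrist','w3.png');a=snap('scene','s3.png');b=snap('side','sd3.png')
print(p,o['tool_rot'],o['ft_force'],o['joint_pos'])
t=p+[-.0006,.0037,-.0675]
print('pred tip',proj('wrist',t,i),proj('scene',t),proj('side',t),'hole',[proj(n,[.5163,.1698,.103]) for n in('wrist','scene','side')])
def cr(im,c,h,s):
    x,y=int(c[0]),int(c[1]);print((x-h,y-h));return cv2.resize(im[y-h:y+h,x-h:x+h],(s,s),interpolation=cv2.INTER_CUBIC)
hw=proj('wrist',[.5163,.1698,.103])[0]
o=np.zeros((600,800,3),np.uint8)
o[:500,:500]=cr(w,hw+[0,0],50,500)
o[:300,500:]=cr(a,proj('scene',[.5163,.1698,.11])[0],25,300);o[300:,500:]=cr(b,proj('side',[.5163,.1698,.11])[0],25,300)
cv2.imwrite('pics/c3.png',o)
E
```

```text
[0.51696986 0.16454495 0.20608757] [ 5.82850897e-01  8.12579018e-01 -3.93970877e-04 -1.26596853e-04] [-0.69997458  0.895498   -1.79171193] [ 3.08298315e-01  3.37028928e-01  7.07923859e-02  1.30534292e+00
 -2.67677306e-04  1.55276404e+00]
pred tip [[281.59466459 221.98495655]] [[310.65759247 166.1031735 ]] [[243.07431854 175.97614832]] hole [array([[281.19119556, 205.96561547]]), array([[310.3962455 , 175.39740988]]), array([[243.69812309, 185.72698194]])]
(231, 155)
(285, 148)
(218, 158)
```

View pics/c3.png

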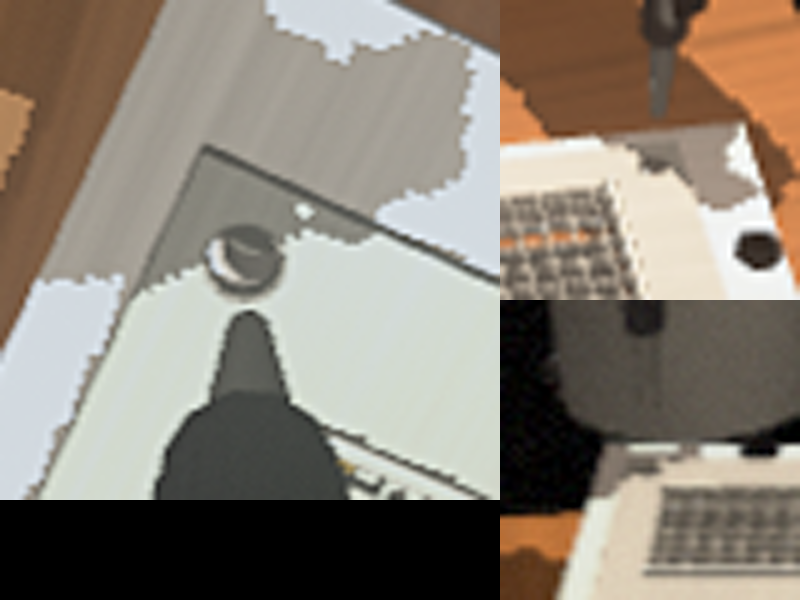

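The wrist crop shows the frame's hole at (280,207) with the drift tip just in front of it at (280.6,220). The predictions hold to about 1 mm, so I'll lower into the hole gently.

Request:
{"method": "step_arm", "body": {"targets": "-1 0 0 -0.04 0 0 0;-1 0 0 -0.06 0 0 0;-1 0 0 -0.064 0 0 0;-1 0 0 -0.068 0 0 0;-1 0 0 -0.072 0 0 0;-1 0 0 -0.076 0 0 0;-1 0 0 -0.078 0 0 0;-1 0 0 -0.078 0 0 0"}}

```text
clock: 5.28
eef_pos: [0.5171, 0.1657, 0.1675]
tool_rot: [0.582, 0.813, 0.0, 0.0]
ft_force: [0.9, -0.3, -1.8]
grip_width: 0.0208
grasp_force: 59.5
```

Request:
{"method": "step_arm", "body": {"targets": "-1 0 0 -0.002 0 0 0;-1 0 0 -0.004 0 0 0;-1 0 0 -0.006 0 0 0;-1 0 0 -0.008 0 0 0;-1 0 0 -0.008 0 0 0"}}

```text
clock: 5.7
eef_pos: [0.5168, 0.1656, 0.163]
tool_rot: [0.582, 0.813, -0.0, -0.0]
ft_force: [-0.6, 0.7, -0.8]
grip_width: 0.0206
grasp_force: 59.5
```

Request:
{"method": "step_arm", "body": {"targets": "-1 0 0 -0.001 0 0 0;-1 0 0 -0.002 0 0 0;-1 0 0 -0.003 0 0 0;-1 0 0 -0.004 0 0 0;-1 0 0 -0.004 0 0 0"}}

```text
clock: 6.12
eef_pos: [0.5169, 0.1656, 0.1612]
tool_rot: [0.582, 0.813, -0.0, -0.0]
ft_force: [0.3, 0.5, -1.1]
grip_width: 0.0207
grasp_force: 59.5
```

Request:
{"method": "step_arm", "body": {"targets": "-1 0 0 -0.001 0 0 0;-1 0 0 -0.002 0 0 0;-1 0 0 -0.003 0 0 0;-1 0 0 -0.004 0 0 0;-1 0 0 -0.004 0 0 0"}}

```text
clock: 6.53
eef_pos: [0.5169, 0.1656, 0.1591]
tool_rot: [0.582, 0.813, -0.0, -0.0]
ft_force: [-0.5, -0.8, -1.7]
grip_width: 0.0206
grasp_force: 59.5
```

Request:
{"method": "step_arm", "body": {"targets": "-1 0 0 -0.001 0 0 0;-1 0 0 -0.002 0 0 0;-1 0 0 -0.003 0 0 0;-1 0 0 -0.004 0 0 0;-1 0 0 -0.004 0 0 0"}}

```text
clock: 6.95
eef_pos: [0.5169, 0.1656, 0.1571]
tool_rot: [0.582, 0.813, -0.0, -0.0]
ft_force: [-0.7, 0.4, -1.8]
grip_width: 0.0208
grasp_force: 59.5
```

Request:
{"method": "step_arm", "body": {"targets": "-1 0 0 -0.001 0 0 0;-1 0 0 -0.002 0 0 0;-1 0 0 -0.003 0 0 0;-1 0 0 -0.004 0 0 0;-1 0 0 -0.004 0 0 0"}}

```text
clock: 7.37
eef_pos: [0.5169, 0.1656, 0.1552]
tool_rot: [0.582, 0.813, -0.0, -0.0]
ft_force: [-0.5, 0.3, -0.6]
grip_width: 0.0207
grasp_force: 59.5
```

Request:
{"method": "step_arm", "body": {"targets": "-1 0 0 -0.002 0 0 0;-1 0 0 -0.004 0 0 0;-1 0 0 -0.006 0 0 0;-1 0 0 -0.008 0 0 0;-1 0 0 -0.008 0 0 0"}}

```text
clock: 7.78
eef_pos: [0.5168, 0.1656, 0.151]
tool_rot: [0.582, 0.813, -0.0, -0.0]
ft_force: [-0.8, 1.0, -1.4]
grip_width: 0.0208
grasp_force: 59.5
```

Request:
{"method": "step_arm", "body": {"targets": "-1 0 0 -0.001 0 0 0;-1 0 0 -0.002 0 0 0;-1 0 0 -0.003 0 0 0;-1 0 0 -0.004 0 0 0;-1 0 0 -0.004 0 0 0"}}

```text
clock: 8.2
eef_pos: [0.5169, 0.1656, 0.1492]
tool_rot: [0.582, 0.813, -0.0, -0.0]
ft_force: [-0.8, -0.6, -1.1]
grip_width: 0.0205
grasp_force: 59.5
```

Request:
{"method": "step_arm", "body": {"targets": "-1 0 0 -0.002 0 0 0;-1 0 0 -0.004 0 0 0;-1 0 0 -0.006 0 0 0;-1 0 0 -0.008 0 0 0;-1 0 0 -0.008 0 0 0"}}

```text
clock: 8.62
eef_pos: [0.5167, 0.1654, 0.145]
tool_rot: [0.582, 0.813, -0.0, -0.0]
ft_force: [-0.4, -1.4, -1.9]
grip_width: 0.0205
grasp_force: 59.6
```

Request:
{"method": "step_arm", "body": {"targets": "-1 0 0 -0.001 0 0 0;-1 0 0 -0.002 0 0 0;-1 0 0 -0.003 0 0 0;-1 0 0 -0.004 0 0 0;-1 0 0 -0.004 0 0 0"}}

```text
clock: 9.03
eef_pos: [0.5167, 0.1654, 0.1432]
tool_rot: [0.582, 0.813, -0.0, -0.0]
ft_force: [-2.2, -2.4, 0.4]
grip_width: 0.0203
grasp_force: 59.7
```

Request:
{"method": "step_arm", "body": {"targets": "-1 0 0 -0.001 0 0 0;-1 0 0 -0.002 0 0 0;-1 0 0 -0.003 0 0 0;-1 0 0 -0.004 0 0 0;-1 0 0 -0.004 0 0 0"}}

```text
clock: 9.45
eef_pos: [0.5169, 0.1656, 0.1412]
tool_rot: [0.582, 0.813, -0.0, -0.0]
ft_force: [-1.7, -1.9, -0.2]
grip_width: 0.0207
grasp_force: 59.8
```

Request:
{"method": "step_arm", "body": {"targets": "-1 0 0 -0.001 0 0 0;-1 0 0 -0.002 0 0 0;-1 0 0 -0.003 0 0 0;-1 0 0 -0.004 0 0 0;-1 0 0 -0.004 0 0 0"}}

```text
clock: 9.87
eef_pos: [0.5169, 0.1656, 0.1391]
tool_rot: [0.582, 0.813, -0.0, -0.0]
ft_force: [-1.7, -1.1, -0.5]
grip_width: 0.0201
grasp_force: 59.7
```

Request:
{"method": "step_arm", "body": {"targets": "-1 0 0 -0.001 0 0 0;-1 0 0 -0.002 0 0 0;-1 0 0 -0.003 0 0 0;-1 0 0 -0.004 0 0 0;-1 0 0 -0.004 0 0 0"}}

```text
clock: 10.28
eef_pos: [0.517, 0.1656, 0.1372]
tool_rot: [0.582, 0.813, 0.0, -0.0]
ft_force: [-2.5, -2.0, 0.2]
grip_width: 0.0208
grasp_force: 59.7
```

Request:
{"method": "step_arm", "body": {"targets": "-1 0 0 -0.001 0 0 0;-1 0 0 -0.002 0 0 0;-1 0 0 -0.003 0 0 0;-1 0 0 -0.004 0 0 0;-1 0 0 -0.004 0 0 0"}}

```text
clock: 10.7
eef_pos: [0.517, 0.1657, 0.1352]
tool_rot: [0.582, 0.813, 0.0, 0.0]
ft_force: [-1.3, -1.5, -0.3]
grip_width: 0.0213
grasp_force: 59.7
```

Request:
{"method": "step_arm", "body": {"targets": "-1 0 0 -0.001 0 0 0;-1 0 0 -0.002 0 0 0;-1 0 0 -0.003 0 0 0;-1 0 0 -0.004 0 0 0;-1 0 0 -0.004 0 0 0"}}

```text
clock: 11.12
eef_pos: [0.5171, 0.1657, 0.1333]
tool_rot: [0.582, 0.813, 0.0, 0.0]
ft_force: [-1.1, -1.2, 0.0]
grip_width: 0.0207
grasp_force: 59.7
```

Request:
{"method": "step_arm", "body": {"targets": "-1 0 0 -0.001 0 0 0;-1 0 0 -0.002 0 0 0;-1 0 0 -0.003 0 0 0;-1 0 0 -0.004 0 0 0;-1 0 0 -0.004 0 0 0"}}

```text
clock: 11.53
eef_pos: [0.5171, 0.1657, 0.1313]
tool_rot: [0.582, 0.813, 0.0, 0.0]
ft_force: [-0.4, -0.2, -0.1]
grip_width: 0.0211
grasp_force: 59.7
```

Request:
{"method": "step_arm", "body": {"targets": "-1 0 0 -0.001 0 0 0;-1 0 0 -0.002 0 0 0;-1 0 0 -0.003 0 0 0;-1 0 0 -0.004 0 0 0;-1 0 0 -0.004 0 0 0"}}

```text
clock: 11.95
eef_pos: [0.5172, 0.1657, 0.1293]
tool_rot: [0.582, 0.813, 0.0, 0.0]
ft_force: [-0.8, -0.8, 1.6]
grip_width: 0.0206
grasp_force: 59.7
```

Request:
{"method": "step_arm", "body": {"targets": "-1 0 0 -0.001 0 0 0;-1 0 0 -0.002 0 0 0;-1 0 0 -0.003 0 0 0;-1 0 0 -0.004 0 0 0;-1 0 0 -0.004 0 0 0"}}

```text
clock: 12.37
eef_pos: [0.5172, 0.1657, 0.1273]
tool_rot: [0.582, 0.813, 0.0, 0.0]
ft_force: [-0.4, -0.2, 1.9]
grip_width: 0.0203
grasp_force: 59.7
```

Request:
{"method": "step_arm", "body": {"targets": "-1 0 0 -0.001 0 0 0;-1 0 0 -0.002 0 0 0;-1 0 0 -0.003 0 0 0;-1 0 0 -0.003 0 0 0"}}

```text
clock: 12.7
eef_pos: [0.5172, 0.1657, 0.1258]
tool_rot: [0.582, 0.813, 0.0, 0.0]
ft_force: [-0.5, -1.4, 1.1]
grip_width: 0.0203
grasp_force: 59.7
```

Request:
{"method": "step_arm", "body": {"targets": "-1 0 0 -0.001 0 0 0;-1 0 0 -0.002 0 0 0;-1 0 0 -0.003 0 0 0;-1 0 0 -0.003 0 0 0"}}

```text
clock: 13.03
eef_pos: [0.5172, 0.1657, 0.1249]
tool_rot: [0.582, 0.813, 0.0, 0.0]
ft_force: [-2.0, -1.1, 4.5]
grip_width: 0.021
grasp_force: 60.1
```

Request:
{"method": "step_arm", "body": {"targets": "-1 0 0 -0.001 0 0 0;-1 0 0 -0.002 0 0 0;-1 0 0 -0.002 0 0 0"}}

```text
clock: 13.28
eef_pos: [0.5174, 0.1659, 0.1249]
tool_rot: [0.582, 0.813, 0.001, 0.001]
ft_force: [-2.9, -1.2, 9.3]
grip_width: 0.0207
grasp_force: 60.4
```

Request:
{"method": "step_arm", "body": {"targets": "-1 0 0 -0.001 0 0 0;-1 0 0 -0.002 0 0 0;-1 0 0 -0.002 0 0 0"}}

```text
clock: 13.53
eef_pos: [0.518, 0.1662, 0.1248]
tool_rot: [0.582, 0.813, 0.002, 0.001]
ft_force: [-3.7, -1.1, 13.0]
grip_width: 0.0209
grasp_force: 61.1
```

```bash
python3 - <<'E'
from h import *
o=bot.get_obs();p=np.array(o['eef_pos']);print(p,o['ft_force'],o['ft_torque'],o['clock'])
a=snap('scene','s4.png');b=snap('side','sd4.png');
def cr(im,c,h,s):
    x,y=int(c[0]),int(c[1]);print((x-h,y-h));return cv2.resize(im[y-h:y+h,x-h:x+h],(s,s),interpolation=cv2.INTER_CUBIC)
cv2.imwrite('pics/c4.png',np.hstack([cr(a,proj('scene',[.5172,.17,.12])[0],35,400),cr(b,proj('side',[.5172,.17,.12])[0],35,400)]))
E
```

```text
[0.5180105  0.16622897 0.12480231] [-3.72926658 -1.13155523 13.00718072] [-0.17380914  0.66514543 -0.03844599] 13.5333
(275, 136)
(208, 145)
```

View pics/c4.png

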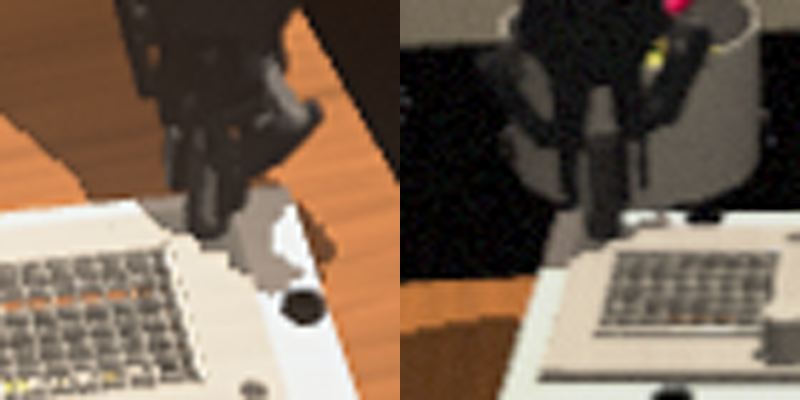

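The drift's shoulder sits on the frame, at scene (310,176) and side (243,185), and the contact force was 13 N straight up. I'll ease off, release, rise and go to the bolt.

Request:
{"method": "step_arm", "body": {"targets": "-1 0 0 0.002 0 0 0;-1 0 0 0.003 0 0 0;0.3 0 0 0.003 0 0 0;0.3 0 0 0.003 0 0 0;0.3 0 0 0.003 0 0 0;0.3 0 0 0.06 0 0 0;0.3 0 0 0.14 0 0 0;0.3 0 0 0.22 0 0 0;0.3 0 0 0.22 0 0 0;0.3 0 0 0.22 0 0 0"}}

```text
clock: 14.47
eef_pos: [0.5186, 0.1661, 0.2348]
tool_rot: [0.582, 0.813, 0.002, 0.002]
ft_force: [-0.3, -0.1, -0.4]
grip_width: 0.0556
grasp_force: 0.0
```

Request:
{"method": "step_arm", "body": {"targets": "0.3 0.136 -0.8 -0.06 0 0 0;0.3 0.136 -0.8 -0.06 0 0 0;0.3 0.136 -0.8 -0.06 0 0 0;0.3 0.136 -0.8 -0.06 0 0 0;0.3 0.136 -0.8 -0.06 0 0 0;0.3 0.136 -0.8 -0.06 0 0 0;0.3 0.136 -0.8 -0.06 0 0 0;0.3 0.136 -0.8 -0.06 0 0 0;0.3 0.136 -0.8 -0.06 0 0 0;0.3 0.136 -0.8 -0.06 0 0 0"}}

```text
clock: 15.3
eef_pos: [0.5837, -0.2373, 0.1992]
tool_rot: [0.583, 0.812, -0.001, -0.002]
ft_force: [0.4, 0.0, -0.1]
grip_width: 0.0553
grasp_force: 0.0
```

Request:
{"method": "step_arm", "body": {"targets": "0.3 0 -0.05 0 0 0 0;0.3 0 -0.05 0 0 0 0;0.3 0 -0.05 0 0 0 0"}}

```text
clock: 15.55
eef_pos: [0.5835, -0.2606, 0.1993]
tool_rot: [0.583, 0.812, -0.0, -0.002]
ft_force: [-0.1, 0.8, 0.0]
grip_width: 0.0553
grasp_force: 0.0
```

```bash
python3 - <<'E'
from h import *
o=bot.get_obs();p=np.array(o['eef_pos']);i=bot.camera_info('wrist');w=snap('wrist','w5.png');a=snap('scene','s5.png');b=snap('side','sd5.png')
print(p,o['ft_force'],o['tool_rot'],o['clock'])
print('bolt pred',proj('wrist',[[.5855,-.262,.09]],i))
def cr(im,c,h,s):
    x,y=int(c[0]),int(c[1]);print((x-h,y-h));return cv2.resize(im[y-h:y+h,x-h:x+h],(s,s),interpolation=cv2.INTER_CUBIC)
c=proj('wrist',[.5855,-.262,.09],i)[0]
u=np.zeros((500,750,3),np.uint8);u[:,:500]=cr(w,c,50,500);u[:250,500:]=cr(a,[310,165],25,250);u[250:,500:]=cr(b,[243,178],25,250)
cv2.imwrite('pics/c5.png',u)
E
```

```text
[ 0.5835394  -0.26055643  0.19929061] [-0.13364773  0.75223836  0.00424813] [ 5.83499282e-01  8.12110033e-01 -3.47953302e-04 -2.40028089e-03] 15.55
bolt pred [[282.67037661 212.4423155 ]]
(232, 162)
(285, 140)
(218, 153)
```

View pics/c5.png

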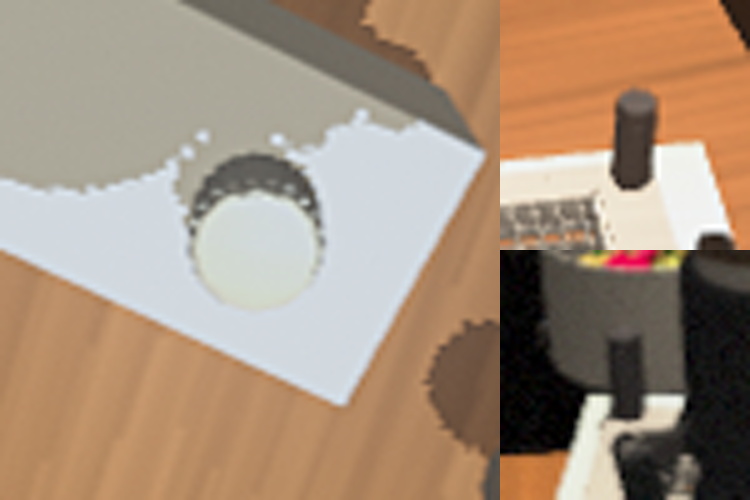

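The drift stands fully seated and upright in the frame. The bolt's head top is at wrist (283.4,212), so the bolt is at about (0.586,-0.262). I'll grip it.

Request:
{"method": "step_arm", "body": {"targets": "0.3 0.002 -0.004 -0.08 0 0 0;0.3 0.002 -0.004 -0.16 0 0 0;0.3 0.002 -0.004 -0.22 0 0 0;0.3 0.002 -0.004 -0.25 0 0 0;0.3 0.002 -0.004 -0.265 0 0 0;0.3 0.002 -0.004 -0.268 0 0 0;-1 0.002 -0.004 -0.268 0 0 0;-1 0.002 -0.004 -0.268 0 0 0;-1 0.002 -0.004 -0.268 0 0 0;-1 0.002 -0.004 -0.268 0 0 0"}}

```text
clock: 16.53
eef_pos: [0.5875, -0.2618, 0.0708]
tool_rot: [0.582, 0.813, 0.001, 0.002]
ft_force: [-0.1, 1.2, 4.3]
grip_width: 0.0217
grasp_force: 59.0
```

Request:
{"method": "step_arm", "body": {"targets": "-1 0 0 0 0 0 0;-1 0 0 0 0 0 0"}}

```text
clock: 16.7
eef_pos: [0.5875, -0.2619, 0.0708]
tool_rot: [0.582, 0.813, 0.001, 0.002]
ft_force: [-0.3, 1.7, 5.3]
grip_width: 0.0219
grasp_force: 59.1
```

Request:
{"method": "step_arm", "body": {"targets": "-0.25 0 0 0 0 0 0;-0.25 0 0 0 0 0 0;-0.25 0 0 0 0 0 0;-0.25 0 0 0 0 0 0;-1 0 0 0 0 0 0;-1 0 0 0 0 0 0;-1 0 0 0 0 0 0"}}

```text
clock: 17.28
eef_pos: [0.586, -0.2615, 0.0683]
tool_rot: [0.582, 0.813, -0.0, 0.0]
ft_force: [-0.7, 0.3, 0.6]
grip_width: 0.0222
grasp_force: 58.9
```

Request:
{"method": "step_arm", "body": {"targets": "-1 0 0 0.06 0 0 0;-1 0 0 0.14 0 0 0;-1 0 0 0.22 0 0 0;-1 0 0 0.3 0 0 0;-1 0 0 0.3 0 0 0"}}

```text
clock: 17.7
eef_pos: [0.5897, -0.263, 0.2283]
tool_rot: [0.582, 0.813, 0.002, 0.008]
ft_force: [1.4, -1.6, 0.8]
grip_width: 0.0222
grasp_force: 60.0
```

Request:
{"method": "step_arm", "body": {"targets": "-1 0.08 0.8 0 0 0 0;-1 0.08 0.8 0 0 0 0;-1 0.08 0.8 0 0 0 0;-1 0.08 0.8 0 0 0 0;-1 0.08 0.8 0 0 0 0;-1 0.08 0.8 0 0 0 0;-1 0.08 0.8 0 0 0 0;-1 0.08 0.8 0 0 0 0;-1 0.08 0.8 0 0 0 0;-1 0.08 0.8 0 0 0 0"}}

```text
clock: 18.53
eef_pos: [0.6255, 0.1428, 0.2175]
tool_rot: [0.581, 0.814, 0.0, -0.001]
ft_force: [0.5, -0.9, -1.7]
grip_width: 0.0218
grasp_force: 60.0
```

Request:
{"method": "step_arm", "body": {"targets": "-1 0 0.03 -0.09 0 0 0;-1 0 0.03 -0.09 0 0 0;-1 0 0.03 -0.09 0 0 0;-1 0 0.03 -0.09 0 0 0;-1 0 0.03 -0.09 0 0 0"}}

```text
clock: 18.95
eef_pos: [0.6269, 0.1527, 0.1748]
tool_rot: [0.583, 0.813, 0.001, 0.001]
ft_force: [0.5, 0.2, -1.1]
grip_width: 0.022
grasp_force: 60.0
```

```bash
python3 - <<'E'
from h import *
bot.camera('scene')
o=bot.get_obs();p=np.array(o['eef_pos']);i=bot.camera_info('wrist');w=snap('wrist','w6.png');a=snap('scene','s6.png');b=snap('side','sd6.png')
print(p,o['ft_force'],o['joint_pos'],o['grip_width'])
t=p+[0,0,-.0313]
H=[.6263,.1574,.103]
print('tip',proj('wrist',t,i),proj('scene',t),proj('side',t),'hole',proj('wrist',H,i),proj('scene',H),proj('side',H))
def cr(im,c,h,s):
    x,y=int(c[0]),int(c[1]);print((x-h,y-h));return cv2.resize(im[y-h:y+h,x-h:x+h],(s,s),interpolation=cv2.INTER_CUBIC)
u=np.zeros((600,800,3),np.uint8);u[:500,:500]=cr(w,proj('wrist',H,i)[0],50,500);u[:300,500:]=cr(a,proj('scene',H)[0]+[0,-5],25,300);u[300:,500:]=cr(b,proj('side',H)[0]+[0,-5],25,300)
cv2.imwrite('pics/c6.png',u)
E
```

```text
[0.62720206 0.1525727  0.17528372] [-0.44639656  0.3025482  -0.74024581] [ 2.38729785e-01  5.57070652e-01  3.32828045e-01  1.34333241e+00
 -2.24077557e-04  1.48351760e+00] 0.022139753573647367
tip [[280.48177147 246.60893032]] [[318.93693877 193.56183504]] [[277.83201297 174.76768276]] hole [[281.27741319 218.38939172]] [[319.3978437  203.79403086]] [[277.60747233 185.6681138 ]]
(231, 168)
(294, 173)
(252, 155)
```

View pics/c6.png

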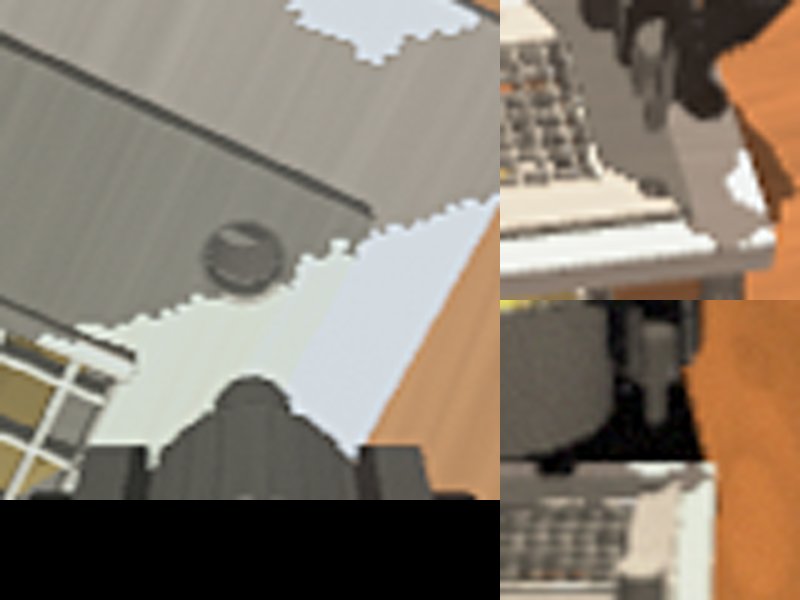

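The wrist view has the bolt hole at (279.8,219.6). The bolt's tip is at scene (319.8,193.8) and side (278.2,175.3). I'll triangulate those.

```bash
python3 - <<'E'
from h import *
o=bot.get_obs();p=np.array(o['eef_pos']);print(p,bot.get_obs()['clock'])
t,e=tri([319.8,193.6],[278.2,175.1]);print('tip',t,t-p,e)
print('hole wrist',onz('wrist',[279.8,219.6],.103),'scene',onz('scene',[320.2,204.3],.103))
d=np.array([.5172-.0006,.1657+.0037]);print('drift',d)
# drift hole scene / pivot-consistent
print('shank front pixel x-check', proj('wrist',p+[0,0,-.031]+np.array([0,.003,0])))
E
```

```text
[0.62694852 0.15270375 0.17498523] 19.15
tip [0.62792224 0.15459335 0.14266274] [ 0.00097372  0.0018896  -0.0323225 ] 0.0019018710092485642
hole wrist [[0.62522563 0.15631901 0.103     ]] scene [[0.6286124 0.1588329 0.103    ]]
drift [0.5166 0.1694]
shank front pixel x-check [[282.01253614 242.71759946]]
```

Request:
{"method": "step_arm", "body": {"targets": "-1 -0.001 0.0086 -0.03 0 0 0;-1 -0.001 0.0086 -0.06 0 0 0;-1 -0.001 0.0086 -0.064 0 0 0;-1 -0.001 0.0086 -0.064 0 0 0;-1 -0.001 0.0086 -0.064 0 0 0"}}

```text
clock: 19.57
eef_pos: [0.6259, 0.1576, 0.1422]
tool_rot: [0.583, 0.813, 0.0, 0.0]
ft_force: [0.1, -0.1, 0.1]
grip_width: 0.0218
grasp_force: 60.0
```

```bash
python3 - <<'E'
from h import *
o=bot.get_obs();p=np.array(o['eef_pos']);i=bot.camera_info('wrist');w=snap('wrist','w7.png');a=snap('scene','s7.png');b=snap('side','sd7.png')
print(p,o['ft_force'],o['clock'])
H=[.627,.157,.103]
def cr(im,c,h,s):
    x,y=int(c[0]),int(c[1]);print((x-h,y-h));return cv2.resize(im[y-h:y+h,x-h:x+h],(s,s),interpolation=cv2.INTER_CUBIC)
u=np.zeros((600,800,3),np.uint8);u[:500,:500]=cr(w,proj('wrist',H,i)[0],35,500);u[:300,500:]=cr(a,proj('scene',H)[0]+[0,-5],20,300);u[300:,500:]=cr(b,proj('side',H)[0]+[0,-5],20,300)
cv2.imwrite('pics/c7.png',u)
for n in('wrist','scene','side'):print(n,proj(n,np.vstack([H,p-[0,0,.0313]])).round(1).tolist())
E
```

```text
[0.62588501 0.15760398 0.14215442] [ 0.06474941 -0.11488406  0.05193014] 19.5667
(246, 207)
(299, 179)
(257, 160)
wrist [[281.1, 242.9], [279.8, 246.5]]
scene [[319.3, 204.0], [319.6, 201.6]]
side [[277.8, 185.7], [277.4, 183.5]]
```

View pics/c7.png

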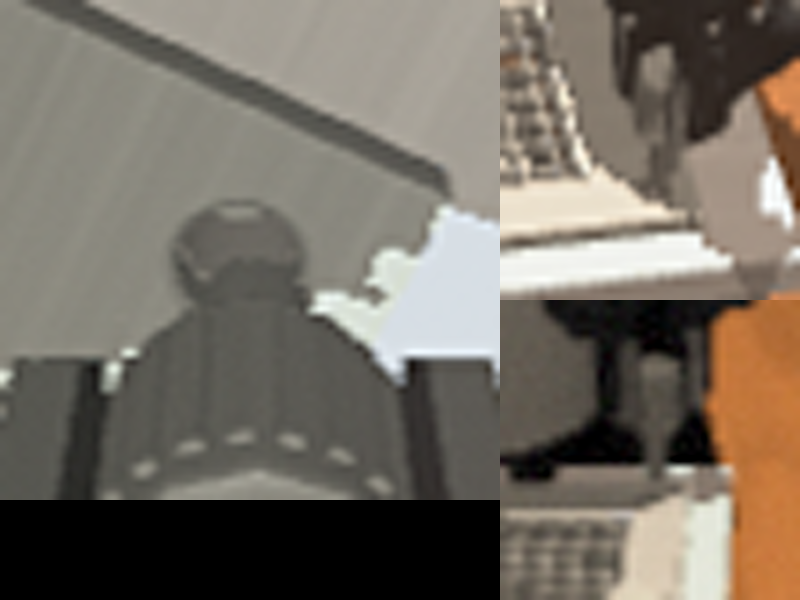

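The last picture shows the bolt hole at wrist (279.6,243.7). The shank sits about 1.3 mm to its right and about 1.2 mm short. I'll correct by (-1.4,+0.8) mm and lower gently.

Request:
{"method": "step_arm", "body": {"targets": "-1 -0.0028 0.0016 0 0 0 0;-1 -0.0028 0.0016 -0.004 0 0 0;-1 -0.0028 0.0016 -0.008 0 0 0;-1 -0.0028 0.0016 -0.012 0 0 0;-1 -0.0028 0.0016 -0.016 0 0 0;-1 -0.0028 0.0016 -0.018 0 0 0;-1 -0.0028 0.0016 -0.02 0 0 0;-1 -0.0028 0.0016 -0.02 0 0 0"}}

```text
clock: 20.38
eef_pos: [0.6244, 0.1582, 0.1314]
tool_rot: [0.582, 0.813, -0.0, 0.001]
ft_force: [1.0, -1.5, -0.1]
grip_width: 0.0217
grasp_force: 60.2
```

Request:
{"method": "step_arm", "body": {"targets": "-1 0 0 -0.001 0 0 0;-1 0 0 -0.002 0 0 0;-1 0 0 -0.003 0 0 0;-1 0 0 -0.003 0 0 0"}}

```text
clock: 20.72
eef_pos: [0.6245, 0.1582, 0.1305]
tool_rot: [0.582, 0.813, 0.0, 0.001]
ft_force: [-0.1, -3.8, 4.3]
grip_width: 0.0221
grasp_force: 60.6
```

Request:
{"method": "step_arm", "body": {"targets": "-1 0 -0.0016 0 0 0 0;-1 0 -0.0016 0 0 0 0;-1 0 -0.0016 -0.001 0 0 0;-1 0 -0.0016 -0.002 0 0 0;-1 0 -0.0016 -0.002 0 0 0"}}

```text
clock: 21.13
eef_pos: [0.6243, 0.1576, 0.1284]
tool_rot: [0.582, 0.813, -0.0, 0.0]
ft_force: [1.6, -4.2, 1.5]
grip_width: 0.022
grasp_force: 60.4
```

Request:
{"method": "step_arm", "body": {"targets": "-1 0.0008 -0.002 0 0 0 0;-1 0.0008 -0.002 0 0 0 0;-1 0.0008 -0.002 -0.002 0 0 0;-1 0.0008 -0.002 -0.003 0 0 0;-1 0.0008 -0.002 -0.003 0 0 0"}}

```text
clock: 21.55
eef_pos: [0.6243, 0.1572, 0.1269]
tool_rot: [0.582, 0.813, -0.0, -0.0]
ft_force: [1.3, -2.3, 0.1]
grip_width: 0.0221
grasp_force: 60.3
```

Request:
{"method": "step_arm", "body": {"targets": "-1 0.0008 -0.001 0 0 0 0;-1 0.0008 -0.001 -0.002 0 0 0;-1 0.0008 -0.001 -0.004 0 0 0;-1 0.0008 -0.001 -0.006 0 0 0;-1 0.0008 -0.001 -0.006 0 0 0"}}

```text
clock: 21.97
eef_pos: [0.6244, 0.1567, 0.1237]
tool_rot: [0.582, 0.813, -0.0, -0.001]
ft_force: [0.7, -0.1, -1.5]
grip_width: 0.0218
grasp_force: 60.2
```

Request:
{"method": "step_arm", "body": {"targets": "-1 0 0 -0.002 0 0 0;-1 0 0 -0.004 0 0 0;-1 0 0 -0.006 0 0 0;-1 0 0 -0.006 0 0 0"}}

```text
clock: 22.3
eef_pos: [0.6245, 0.1565, 0.1209]
tool_rot: [0.582, 0.813, -0.0, -0.0]
ft_force: [-0.0, 0.2, -1.3]
grip_width: 0.022
grasp_force: 60.1
```

Request:
{"method": "step_arm", "body": {"targets": "-1 0 0 -0.002 0 0 0;-1 0 0 -0.004 0 0 0;-1 0 0 -0.004 0 0 0"}}

```text
clock: 22.55
eef_pos: [0.6247, 0.1564, 0.119]
tool_rot: [0.582, 0.813, -0.0, -0.0]
ft_force: [0.4, -0.2, -0.7]
grip_width: 0.0216
grasp_force: 60.1
```

Request:
{"method": "step_arm", "body": {"targets": "-1 0 0 -0.002 0 0 0;-1 0 0 -0.004 0 0 0;-1 0 0 -0.004 0 0 0"}}

```text
clock: 22.8
eef_pos: [0.6248, 0.1564, 0.117]
tool_rot: [0.582, 0.813, -0.0, -0.0]
ft_force: [0.2, 0.1, -1.3]
grip_width: 0.0218
grasp_force: 60.1
```

Request:
{"method": "step_arm", "body": {"targets": "-1 0 0 -0.002 0 0 0;-1 0 0 -0.004 0 0 0;-1 0 0 -0.006 0 0 0;-1 0 0 -0.006 0 0 0"}}

```text
clock: 23.13
eef_pos: [0.6247, 0.1564, 0.114]
tool_rot: [0.582, 0.813, -0.0, -0.0]
ft_force: [-0.1, -0.3, -1.2]
grip_width: 0.0219
grasp_force: 60.1
```

Request:
{"method": "step_arm", "body": {"targets": "-1 0 0 -0.002 0 0 0;-1 0 0 -0.004 0 0 0;-1 0 0 -0.006 0 0 0;-1 0 0 -0.006 0 0 0"}}

```text
clock: 23.47
eef_pos: [0.6247, 0.1564, 0.111]
tool_rot: [0.582, 0.813, -0.0, -0.0]
ft_force: [-0.0, -0.5, -0.7]
grip_width: 0.0217
grasp_force: 60.1
```

Request:
{"method": "step_arm", "body": {"targets": "-1 0 0 -0.001 0 0 0;-1 0 0 -0.002 0 0 0;-1 0 0 -0.003 0 0 0;-1 0 0 -0.003 0 0 0"}}

```text
clock: 23.8
eef_pos: [0.6248, 0.1564, 0.1097]
tool_rot: [0.582, 0.813, -0.0, -0.0]
ft_force: [-0.6, -0.4, -0.4]
grip_width: 0.0218
grasp_force: 60.1
```

Request:
{"method": "step_arm", "body": {"targets": "-1 0 0 -0.001 0 0 0;-1 0 0 -0.002 0 0 0;-1 0 0 -0.003 0 0 0;-1 0 0 -0.003 0 0 0"}}

```text
clock: 24.13
eef_pos: [0.625, 0.1564, 0.1092]
tool_rot: [0.582, 0.813, 0.0, 0.0]
ft_force: [-2.1, -0.9, 4.0]
grip_width: 0.0216
grasp_force: 60.5
```

Request:
{"method": "step_arm", "body": {"targets": "-1 0 0 -0.001 0 0 0;-1 0 0 -0.002 0 0 0;-1 0 0 -0.002 0 0 0"}}

```text
clock: 24.38
eef_pos: [0.6251, 0.1564, 0.1091]
tool_rot: [0.582, 0.813, 0.001, 0.001]
ft_force: [-3.8, -0.2, 8.9]
grip_width: 0.022
grasp_force: 61.0
```

The bolt seated at the predicted height with 9 N. I'll release it, rise and go back to the drift.

Request:
{"method": "step_arm", "body": {"targets": "-1 0 0 0.003 0 0 0;0 0 0 0.003 0 0 0;0 0 0 0.003 0 0 0;0 0 0 0.003 0 0 0;0 0 0 0.08 0 0 0;0 0 0 0.16 0 0 0;0 0 0 0.2 0 0 0;0 0 0 0.2 0 0 0;0 0 0 0.2 0 0 0"}}

```text
clock: 25.13
eef_pos: [0.626, 0.1567, 0.209]
tool_rot: [0.582, 0.813, 0.001, 0.001]
ft_force: [-0.2, -0.2, -0.6]
grip_width: 0.0428
grasp_force: 0.0
```

Request:
{"method": "step_arm", "body": {"targets": "0 -0.215 0.0186 0 0 0 0;0 -0.215 0.0186 0 0 0 0;0 -0.215 0.0186 0 0 0 0;0 -0.215 0.0186 0 0 0 0;0 -0.215 0.0186 0 0 0 0;0 -0.215 0.0186 0 0 0 0;0 -0.215 0.0186 0 0 0 0"}}

```text
clock: 25.72
eef_pos: [0.5183, 0.1656, 0.2067]
tool_rot: [0.582, 0.813, -0.0, 0.0]
ft_force: [0.3, 0.3, -0.0]
grip_width: 0.0429
grasp_force: 0.0
```

```bash
python3 - <<'E'
from h import *
a=snap('scene','s8.png');o=bot.get_obs();print(o['eef_pos'],o['ft_force'],o['clock'])
i=bot.camera_info('wrist');w=snap('wrist','w8.png')
d=[[.5166,.1694,.163]];c=proj('wrist',d,i)[0];print('pred',c)
g=cv2.cvtColor(w,cv2.COLOR_BGR2GRAY);x,y=map(int,c);m=(g[y-25:y+25,x-25:x+25]<95).astype(np.uint8)
n,l,s,ce=cv2.connectedComponentsWithStats(m);k=1+np.argmax(s[1:,4]);print(s[k],ce[k]+[x-25,y-25])
b=proj('scene',[[.627,.157,.117]])[0];print('bolt head scene patch',cv2.cvtColor(a,cv2.COLOR_BGR2GRAY)[int(b[1])-10:int(b[1])+12:2,int(b[0])-10:int(b[0])+12:2])
E
```

```text
[0.51835839 0.16563335 0.20673748] [-0.01863438  0.36716227  1.04933952] 25.7667
pred [280.0213928 233.3339547]
[ 10   0  31  38 973] [280.23021583 224.77697842]
bolt head scene patch [[229 228 228 227 225 225 241 238  40  54  52]
 [229 227 226 227 228 228 236 244 226  45  79]
 [218 229 228 228 230 229 228 239 242 244 244]
 [230 227 227 224 234 233 232 230 242 241 241]
 [237 227 228 169 233 236 237 231 242 242 241]
 [203 232 233 133 105 176 166 103 249 240 241]
 [135 225 232 103 104 105 105 100 248 240 240]
 [231 228 230 120 104 105 107  92 243 241 241]
 [226 226 227 230 103 103 143 222 237 241 241]
 [235 236 217 197 196 179 161 140 150 242 240]
 [108  87 125 159 165 198 228 232 234 241 240]]
```

Request:
{"method": "step_arm", "body": {"targets": "0 -0.002 0 -0.06 0 0 0;0 -0.002 0 -0.12 0 0 0;0 -0.002 0 -0.16 0 0 0;-0.25 -0.002 0 -0.168 0 0 0;-0.25 -0.002 0 -0.168 0 0 0;-0.25 -0.002 0 -0.168 0 0 0;-1 -0.002 0 -0.168 0 0 0;-1 -0.002 0 -0.168 0 0 0;-1 -0.002 0 -0.168 0 0 0;-1 -0.002 0 -0.168 0 0 0"}}

```text
clock: 26.65
eef_pos: [0.5177, 0.166, 0.1251]
tool_rot: [0.582, 0.813, 0.001, 0.001]
ft_force: [0.6, 0.1, 5.5]
grip_width: 0.0205
grasp_force: 58.7
```

Request:
{"method": "step_arm", "body": {"targets": "-1 0 0 0.01 0 0 0;-1 0 0 0.025 0 0 0;-1 0 0 0.04 0 0 0;-1 0 0 0.055 0 0 0;-1 0 0 0.07 0 0 0;-1 0 0 0.1 0 0 0;-1 0 0 0.15 0 0 0;-1 0 0 0.21 0 0 0;-1 0 0 0.21 0 0 0;-1 0 0 0.21 0 0 0"}}

```text
clock: 27.48
eef_pos: [0.5173, 0.1661, 0.2308]
tool_rot: [0.582, 0.813, 0.002, 0.001]
ft_force: [-0.2, -0.2, -1.5]
grip_width: 0.0206
grasp_force: 59.2
```

Request:
{"method": "step_arm", "body": {"targets": "-1 -0.018 -0.8 0 0 0 0;-1 -0.018 -0.8 0 0 0 0;-1 -0.018 -0.8 0 0 0 0;-1 -0.018 -0.8 0 0 0 0;-1 -0.018 -0.8 0 0 0 0;-1 -0.018 -0.8 0 0 0 0;-1 -0.018 -0.8 0 0 0 0;-1 -0.018 -0.8 0 0 0 0;-1 -0.018 -0.8 0 0 0 0;-1 -0.018 -0.8 0 0 0 0"}}

```text
clock: 28.32
eef_pos: [0.5056, -0.2378, 0.2266]
tool_rot: [0.584, 0.812, -0.001, -0.001]
ft_force: [0.3, -0.1, -1.2]
grip_width: 0.0209
grasp_force: 59.2
```

Request:
{"method": "step_arm", "body": {"targets": "-1 0 -0.036 0 0 0 0;-1 0 -0.036 0 0 0 0;-1 0 -0.036 0 0 0 0;-1 0 -0.036 0 0 0 0;-1 0 -0.036 0 0 0 0"}}

```text
clock: 28.73
eef_pos: [0.5071, -0.2509, 0.2277]
tool_rot: [0.582, 0.813, 0.0, -0.001]
ft_force: [0.4, 0.7, -1.2]
grip_width: 0.0207
grasp_force: 59.2
```

```bash
python3 - <<'E'
from h import *
o=bot.get_obs();print(o['eef_pos'],o['ft_force'],o['clock'],o['tool_rot'])
a=snap('scene','s9.png');o=bot.get_obs();print(o['eef_pos'])
i=bot.camera_info('wrist');w=snap('wrist','w9.png')
print('pred hole',proj('wrist',[.507,-.249,.062],i),'tip',proj('wrist',np.array(o['eef_pos'])+[-.0006,.0037,-.07],i))
E
```

```text
[ 0.507054   -0.25094205  0.22773055] [ 0.35783833  0.66568355 -1.17849475] 28.7333 [ 5.81680970e-01  8.13416553e-01  2.29069670e-05 -8.71959087e-04]
[ 0.50727564 -0.25090919  0.22801575]
pred hole [[281.15901889 192.38212852]] tip [[281.56525182 220.95569286]]
```

Request:
{"method": "step_arm", "body": {"targets": "-1 0.001 -0.002 -0.07 0 0 0;-1 0.001 -0.002 -0.14 0 0 0;-1 0.001 -0.002 -0.176 0 0 0;-1 0.001 -0.002 -0.184 0 0 0;-1 0.001 -0.002 -0.192 0 0 0;-1 0.001 -0.002 -0.2 0 0 0;-1 0.001 -0.002 -0.208 0 0 0;-1 0.001 -0.002 -0.208 0 0 0"}}

```text
clock: 29.5
eef_pos: [0.5085, -0.2534, 0.125]
tool_rot: [0.582, 0.813, 0.0, 0.001]
ft_force: [-1.4, 0.2, -1.6]
grip_width: 0.0206
grasp_force: 59.2
```

Request:
{"method": "step_arm", "body": {"targets": "-1 0 0 -0.01 0 0 0;-1 0 0 -0.02 0 0 0;-1 0 0 -0.03 0 0 0;-1 0 0 -0.04 0 0 0;-1 0 0 -0.04 0 0 0"}}

```text
clock: 29.92
eef_pos: [0.507, -0.2529, 0.1029]
tool_rot: [0.582, 0.813, -0.0, -0.001]
ft_force: [-0.6, -0.5, -1.2]
grip_width: 0.0205
grasp_force: 59.2
```

Request:
{"method": "step_arm", "body": {"targets": "-1 0 0 -0.008 0 0 0;-1 0 0 -0.016 0 0 0;-1 0 0 -0.024 0 0 0;-1 0 0 -0.03 0 0 0;-1 0 0 -0.03 0 0 0"}}

```text
clock: 30.33
eef_pos: [0.5073, -0.253, 0.0883]
tool_rot: [0.582, 0.813, -0.0, -0.001]
ft_force: [-0.9, 0.2, -1.1]
grip_width: 0.0207
grasp_force: 59.2
```

Request:
{"method": "step_arm", "body": {"targets": "-1 0 0 -0.003 0 0 0;-1 0 0 -0.005 0 0 0;-1 0 0 -0.007 0 0 0;-1 0 0 -0.008 0 0 0;-1 0 0 -0.008 0 0 0"}}

```text
clock: 30.75
eef_pos: [0.5079, -0.2532, 0.0853]
tool_rot: [0.582, 0.813, 0.0, -0.0]
ft_force: [-0.3, -0.3, -0.8]
grip_width: 0.021
grasp_force: 59.2
```

Request:
{"method": "step_arm", "body": {"targets": "-1 0 0 -0.002 0 0 0;-1 0 0 -0.004 0 0 0;-1 0 0 -0.005 0 0 0;-1 0 0 -0.005 0 0 0"}}

```text
clock: 31.08
eef_pos: [0.5081, -0.2534, 0.0841]
tool_rot: [0.582, 0.813, 0.0, 0.001]
ft_force: [-2.0, 1.3, 5.4]
grip_width: 0.0203
grasp_force: 60.0
```

Request:
{"method": "step_arm", "body": {"targets": "-1 0 0 0.002 0 0 0;0 0 0 0.002 0 0 0;0 0 0 0.002 0 0 0;0 0 0 0.002 0 0 0;0 0 0 0.06 0 0 0;0 0 0 0.14 0 0 0;0 0 0 0.22 0 0 0;0 0 0 0.3 0 0 0;0 0 0 0.3 0 0 0;0 0 0 0.3 0 0 0"}}

```text
clock: 31.92
eef_pos: [0.5097, -0.2542, 0.2362]
tool_rot: [0.582, 0.813, 0.001, 0.004]
ft_force: [-0.7, 0.3, -0.6]
grip_width: 0.0425
grasp_force: 0.0
```

```bash
python3 - <<'E'
from h import *
o=bot.get_obs();print(o['eef_pos'],o['ft_force'],o['clock'])
a=snap('scene','s10.png');b=snap('side','sd10.png')
a0=cv2.imread('pics/scene0.png');b0=cv2.imread('pics/side0.png')
# compare drift in the rest and the obstacles with the first pictures
for nm,x,x0,rs in(('scene',a,a0,{'drift':(190,220,150,172),'bowl':(200,245,75,125),'mill':(235,295,195,228),'pan':(130,210,375,500),'bolt':(190,212,308,330),'drifthole':(165,185,300,320)}),('side',b,b0,{'bowl':(320,375,190,250),'pan':(120,185,222,285),'mill':(215,280,308,338),'drift':(255,290,230,252)})):
    for k,(r0,r1,c0,c1) in rs.items():
        d=np.abs(x[r0:r1,c0:c1].astype(int)-x0[r0:r1,c0:c1]).max(2);print(nm,k,(d>40).sum(),d.size)
def dark(x,r0,r1,c0,c1,th=90):
    m=x[r0:r1,c0:c1].max(2)<th;r,c=np.nonzero(m);return m.sum(),r.min()+r0,r.max()+r0,c.min()+c0,c.max()+c0
print(dark(b0,255,285,232,250),dark(b,255,285,232,250))
# bolt head vs fitted bolt head heights in side: grey columns
for n,P in(('loose',[.626,.1564]),('fitted',[.616,.0165])):
    q=proj('side',[[*P,.103],[*P,.131]]);print(n,q.round(1).tolist())
E
```

```text
[ 0.50973124 -0.25417374  0.23616091] [-0.73859197  0.29748809 -0.63189764] 31.9167
scene drift 185 660
scene bowl 0 2250
scene mill 0 1980
scene pan 0 10000
scene bolt 94 484
scene drifthole 16 400
side bowl 0 3300
side pan 1767 4095
side mill 0 1950
side drift 77 770
(np.int64(199), np.int64(259), np.int64(282), np.int64(236), np.int64(245)) (np.int64(182), np.int64(258), np.int64(281), np.int64(237), np.int64(246))
loose [[277.5, 185.8], [277.4, 178.0]]
fitted [[278.3, 206.9], [278.2, 198.5]]
```

```bash
python3 -c "
from workcell import bot
print(bot.job_done())"
```

```text
the job is handed in; nothing more can be done
None
```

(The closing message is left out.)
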